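Prise open the tag printer and hold its roller release down

ROBOT

A 6-joint arm with a two-finger parallel gripper is mounted at the origin on a cart in front of the work surface, level with it; the furniture and walls round the work are solid. World frame = base frame: x ahead of the robot, y to its left, z up, the work surface at z = 0. Lengths are in m, angles in rad, forces in N, time in s.
With the tool pointing down it reaches from about 0.425 to 0.95 m from the base axis. Payload 3.5 kg.
Tool frame: the origin (TCP) lies at the very end of the fingers, on their centre line; the grasp point (between the pads) lies 19 mm behind it (grip_depth is the distance from the TCP to the grasp point, in m); x points along the fingers, z is the direction in which the jaws open and shut, and the axes are right-handed (so a half turn about x gives the same grasp; the last joint's range is limited). The gripper opens to 85 mm and grips with 20 to 120 N. Pads are 22 mm wide; open, the fingers measure 114 mm over their backs; the gripper's body (76 mm by 85 mm) begins 54 mm behind the grasp point. The pads swing forward as they close: fully open they stand 13 mm farther back than shut.
Start: joints at [1.022, 0.286, 1.577, -0, 1.279, -0.15], TCP at [0.262, 0.622, 0.231] pointing down, gripper open.
Joint ranges: [-2.77, 2.77], [-0.9, 2.22], [0.21, 2.48], [-1.53, 4.67], [0.24, 2.81], [-2.84, 2.84]. Speed limits (rad/s): [2.79, 2.79, 3.14, 3.14, 3.14, 3.14].

INTERFACE

Orientations are given as a unit quaternion [x, y, z, w].
In Python, from plant import get_state, read_camera, calibration, sign_off, recognise, grip_depth gives the robot as it stands. The module is installed in compiled form; this text tells all that it offers.
- The arm moves only by the tool servo_tool, never from a script. Its argument "deltas" is a list that holds one entry, the list of rows, each a list of 4 numbers: the shift along the world's x, y, z scaled (see below), then the turn about the world's z scaled (see below). In form: [[[tx, ty, tz, spin], ...]]. A call has exactly 5 rows; each row is the pose to reach, as a shift and turn from the pose commanded when the call began; what a row does not reach only later rows make up. The controller multiplies each number of a shift by 10 cm and each number of a turn by 90 degrees. A row lasts 1/10 s, in which the tool goes at most 50 mm and 8.59 degrees, less where a joint would pass 70% of its speed; a pose out of reach is approached as far as the arm can. A call with a number of a shift or a turn outside -1 to 1 is refused whole. A call with a gripper value outside its range is refused whole. "claw" is the gripper's target within -1 to 1 (fully open at 1, half-way at 0, shut at -1), set as the call begins (left out, the last holds). The fingers move at their own pace and stop on an object; "force" is the grip in N (left out, the last holds). Time passes only in rows, so rows that repeat a pose let the fingers close, or fill a call up. It gives the time, the measured TCP pose, the force and the opening at its end, in the units of the state.
- get_state(): the state, without advancing time (a new reading comes with each control period).
- read_camera(name): name is "scene" or "side" or "wrist"; returns the picture (384x512x3 uint8, blue, green, red); there is no depth.
- calibration(name): a dict with "intrinsics" (3x3 intrinsics, pixels), "R" (3x3) and "t" (3): a world point X has camera coordinates R X + t; the wrist camera has in their place "T_tool_cam" (4x4, takes a point from camera to tool coordinates, whose origin is the TCP and whose axes are the tool frame's). Camera axes: x right, y down, z forward; pixel columns grow to the right and rows downward; lengths in m; the calibration is good to about 2 mm. A picture is of the moment at which its call begins: read the wrist's pose just before it. calibration takes no time and is no camera call.
- sign_off(): hands the job in, once; it reports no verdict.
Trained networks look in the newest picture that a camera, given by its name, has taken for a name from the list of things; names that differ only in an ending like _2 or _b are one class to them, and where a whole thing is asked for, a point or a joint stands for the part that bears it (a point fixed in the world has none). Each returns a list of dicts, best first, with "p" (0 to 1); they miss things now and then, are a little off and sometimes report something else, mostly with a low value. They report only what shows in the picture. A call takes as long as a camera call.
- recognise(camera, query): "at" ([x, y, z] in m, in world coordinates, good to about 4 mm: the middle of the surface that is visible of it).
The state is a dict: "time": time; "qpos": joint angles; "dq": joint speeds; "joint_efforts": joint torques, N m; "eef_pos": TCP position; "tcp_rot": TCP orientation; "contact_force": force on the tool from outside, world axes, zero at the start; "wrist_torque": the same for the moment, N m; "opening": opening from 0.0 (shut) to 1.0 (fully open).
Only numpy, scipy, OpenCV 4.12 (cv2) and the standard library are available. Lean on these libraries where they do the work, as an engineer would, in place of code of your own. Each camera call takes 0.05 s, during which the arm holds its last target. There are 200 camera calls.

TASK

The tag printer's cover is shut and its opening tab is gone: slip the blade of the filling knife into the notch in the middle of the printer's front, under the edge of the cover, and prise it up until the cover springs fully open. Lay the knife back down flat on the worktop, same way up, then press the black release paddle inside the printer about 10 mm down with the fingertips, well short of its end stop, and finish while still holding it there, so that the roller stays lifted for cleaning. Leave the tags, the vial and the tin where they are.

Things in the scene. Friction and masses are not known exactly. Their poses are not given: they have to be found in the camera images.
- printer: desktop tag printer, fixed, white with a grey cover; 170 mm deep, 120 wide, 125 high when shut. Own x runs from its front to its rear, z up. Origin on the worktop, mid-width, 75 mm behind the front face (front at own x -75 mm, rear at +95). The cover is a shell own x -60 to +92 mm, z 95 to 125 mm, hinged along its rear lower edge. A bezel 98 mm high stands before it except at the notch.
- notch (a point): pry notch: middle of the front edge of its flat floor (sill), on the printer's front face (own x -75 mm), 88 mm above the worktop; axes like the printer's. Notch 36 mm wide, open to the front and above; the sill reaches 19 mm inward. A blade can go in up to 30 mm from this edge before it meets the paddle. The sill's front edge is the fulcrum: handle down, tip up.
- lip (a point): middle of the cover's front lip (its lower front edge, 3 mm thick), 15 mm behind the notch's front edge; when shut it is 95 mm above the worktop, 7 mm above the sill. Moves with the cover.
- cover (a joint): cover hinge in rad: 0 shut, grows as the front lip rises, 1.8 fully open (a little past upright, top then about 245 mm above the worktop). Two spring catches hold it shut: about 8 N upward at the lip and 4 to 5 mm of lift (0.03 rad) get it past them; then the hinge spring swings it fully open by itself in about three seconds and keeps it there.
- release_lever (a joint): roller release lever in rad: 0 at rest (roller down), grows as the paddle is pressed, end stop 0.36. The paddle's middle is 44 mm from the pivot, so 10 mm of paddle travel is 0.23 rad; the end stop is at about 16 mm. Spring: about 3 N to start, 6 to 7 N at 10 mm; it springs back when let go.
- paddle (a point): middle of the top of the ribbed black paddle, 28 mm (printer x) by 44 mm wide, at the printer's own x -30 mm, 92 mm above the worktop at rest; under the cover until that is open. Tips about a pivot 44 mm further to the rear. From this point: the sill ends 26 mm to the front, posts 102 mm high stand 34 mm to each side (9 to 17 mm nearer the front), the stock roll (112 mm high) begins 74 mm behind.
- knife: narrow filling knife lying flat: wooden handle 90 x 18 x 14 mm thick, steel blade 75 mm long, 16 mm wide, 2 mm thick. Origin under the middle of the handle (on the worktop as it lies), own x along the knife towards the blade tip, z up; the blade lies at mid-thickness, 7 mm above the origin. About 0.09 kg, balanced some 20 mm from the handle's middle towards the blade.
- knife_tip (a point): middle of the blade's tip edge, 120 mm ahead of the middle of the handle, at mid-thickness of the blade; axes like the knife's.
- tags_long: stack of specimen tags, 25 x 60 x 9 mm, bystander; origin under its middle
- tags_short: another stack of specimen tags, 25 x 60 x 9 mm, bystander; origin under its middle
- tin: flat round tin with a green lid, 67 mm across, 24 mm high, bystander; origin under its middle
- vial: glass vial with a red screw cap, 32 mm across, 73 mm high, bystander; origin under its middle

How it is judged:
By the outcome, as a careful person would: the job done as asked, in the order asked, and still so for the second after the job is handed in, while the arm keeps its last pose, push and grip.
It also fails if it takes over 64 s, if anything falls off the work surface, if the arm or the gripper's body presses on something with over 40 N, if the wrist force passes 120 N, or if a joint passes its speed limit or range.

## Working session

There is one attempt and no reset: what is moved stays moved. The work goes in short steps, Python scripts to look and compute and a tool call to move; the robot and the scene stay as the last step left them, time stands still between calls to the robot, and variables do not carry over. Pictures are saved under pics/ and viewed, about 8 in all and at most 12, crops included, and the job is handed in when it is done.

Besides the shell and the picture viewer there is one more tool, called as name(argument=value, ...), one argument or row to a line, values as JSON. servo_tool: Moves the arm, as the interface text tells. Its arguments: {"type":"object","properties":{"deltas":{"type":"array"},"claw":{"type":"number"},"force":{"type":"number"}},"required":["deltas"]}

```bash
mkdir -p pics
cat > h.py <<'E'
import numpy as np, cv2
from plant import *
from scipy.spatial.transform import Rotation as Ro
np.set_printoptions(precision=4,suppress=True)
def cam(name):
    s=get_state(); im=np.array(read_camera(name)); c=calibration(name); K=np.array(c["intrinsics"])
    if name=="wrist":
        T=np.eye(4);T[:3,:3]=Ro.from_quat(s["tcp_rot"]).as_matrix();T[:3,3]=s["eef_pos"]
        W=np.linalg.inv(T@np.array(c["T_tool_cam"])); R,t=W[:3,:3],W[:3,3]
    else: R,t=np.array(c["R"]),np.array(c["t"])
    return im,K,R,t
def proj(K,R,t,X):
    p=(np.atleast_2d(X)@R.T+t)@K.T; return p[:,:2]/p[:,2:]
def onplane(K,R,t,uv,z):
    d=R.T@np.linalg.solve(K,[uv[0],uv[1],1]); o=-R.T@t; return o+d*(z-o[2])/d[2]
E
python3 - <<'E'
from h import *
s=get_state(); print({k:np.array(v) for k,v in s.items()}, grip_depth if not callable(grip_depth) else grip_depth())
ims=[]
for n in ("scene","side","wrist"):
    im,K,R,t=cam(n); cv2.imwrite(f"pics/a_{n}.png",im); print(n,"campos",-R.T@t)
    for q in ("printer","knife","knife_tip","notch","lip","tags_long","tin","vial"):
        try: print(n,q,[(np.array(d["at"]).round(4).tolist(),round(d["p"],2)) for d in recognise(n,q)][:3])
        except Exception as e: print(n,q,e)
E
```

```text
{'time': array(0.), 'qpos': array([ 1.022 ,  0.2872,  1.5782, -0.    ,  1.2786, -0.15  ]), 'dq': array([ 0.0015, -0.0029,  0.0003,  0.0009, -0.0008,  0.    ]), 'joint_efforts': array([  0.002 , -40.5967, -29.2635,  -0.0001,   0.0058,   0.    ]), 'eef_pos': array([0.2617, 0.6215, 0.2299]), 'tcp_rot': array([-0.3914,  0.5899,  0.3907,  0.5884]), 'contact_force': array([-0.1009,  0.2819, -0.1199]), 'wrist_torque': array([-0.0131,  0.0089,  0.0079]), 'opening': array(0.9968)} 0.0187
scene campos [0.0598 0.4401 0.4891]
scene printer [([0.4599, -0.2096, 0.0911], 0.58)]
scene knife [([0.4742, 0.0623, 0.0119], 0.67)]
scene knife_tip [([0.4739, 0.0592, 0.0107], 0.91)]
scene notch [([0.4595, -0.2092, 0.089], 0.95), ([0.4745, 0.0602, 0.0107], 0.45)]
scene lip [([0.4708, -0.2368, 0.1227], 0.55)]
scene tags_long [([0.595, 0.0244, 0.0129], 0.48)]
scene tin [([0.6552, 0.0651, 0.0235], 0.84)]
scene vial [([0.6634, -0.0507, 0.0437], 0.63)]
side campos [0.5105 0.5226 0.6109]
side printer [([0.4968, -0.1897, 0.1068], 0.74)]
side knife [([0.4803, 0.0603, 0.0096], 0.82), ([0.5976, 0.0176, 0.0086], 0.46)]
side knife_tip [([0.4833, 0.0559, 0.0101], 0.71)]
side notch [([0.4962, -0.19, 0.1069], 0.6)]
side lip [([0.4954, -0.2322, 0.1252], 0.68)]
side tags_long [([0.5996, 0.0187, 0.0071], 0.89)]
side tin [([0.67, 0.0642, 0.0249], 0.66)]
side vial [([0.6706, -0.0488, 0.0481], 0.58)]
wrist campos [0.1999 0.6478 0.3758]
wrist printer []
wrist knife []
wrist knife_tip []
wrist notch []
wrist lip []
wrist tags_long []
wrist tin []
wrist vial []
```

View pics/a_scene.png

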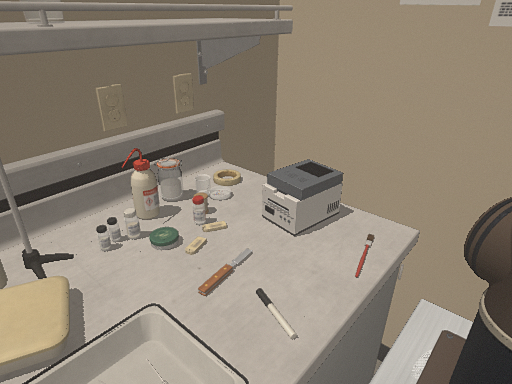

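View pics/a_side.png

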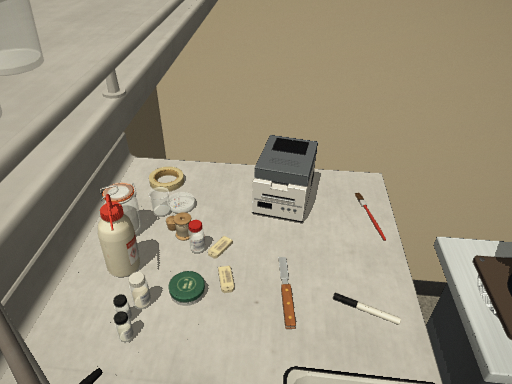

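The scene shows the printer at about (300,195), with its front facing +y, and the knife at (225,270) with its blade towards the printer. In the side view the printer is at (285,178) and the knife runs from (290,327) to its tip at (283,259). I'll zoom in on both to get the poses.

Run:
```python
from h import *
a=cv2.imread("pics/a_scene.png");b=cv2.imread("pics/a_side.png")
A=cv2.resize(a[155:235,255:350],None,fx=4,fy=4,interpolation=cv2.INTER_CUBIC)
B=cv2.resize(b[130:225,245:325],None,fx=4,fy=4,interpolation=cv2.INTER_CUBIC)
C=np.zeros((600,800,3),np.uint8);C[:320,:380]=A;C[:380,400:720]=B
cv2.imwrite("pics/b.png",C)
s=get_state();print(Ro.from_quat(s["tcp_rot"]).as_matrix())
print(calibration("wrist"))
```

```text
[[-0.     -0.9215  0.3883]
 [-0.      0.3883  0.9215]
 [-1.      0.     -0.    ]]
{'intrinsics': array([[333.1998,   0.    , 259.2555],
       [  0.    , 333.1998, 188.91  ],
       [  0.    ,   0.    ,   1.    ]]), 'T_tool_cam': array([[ 0.0015, -0.2656,  0.9641, -0.1445],
       [-0.0008, -0.9641, -0.2656,  0.0673],
       [ 1.    , -0.0003, -0.0017, -0.0004],
       [ 0.    ,  0.    ,  0.    ,  1.    ]])}
```

View pics/b.png

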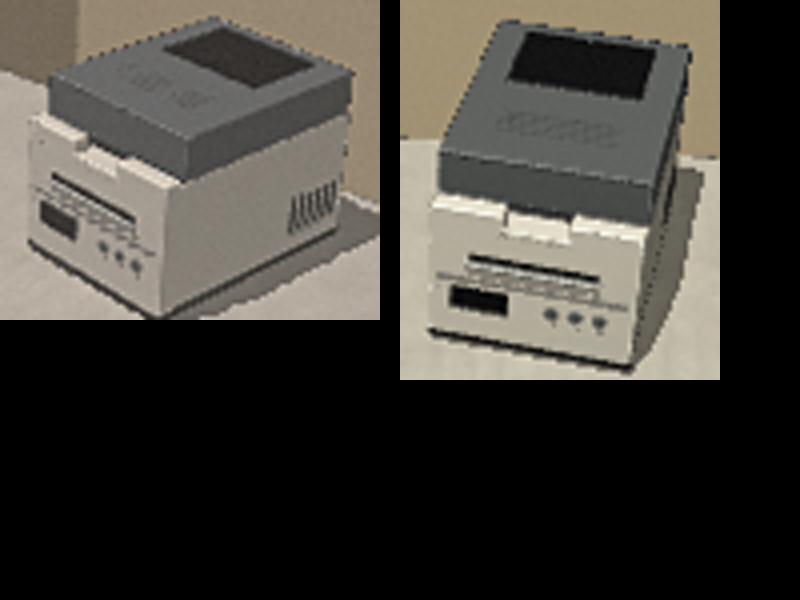

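Run:
```python
from h import *
from scipy.optimize import least_squares
P={"fbl":(-75,60,0),"fbr":(-75,-60,0),"btl":(-75,60,98),"btr":(-75,-60,98),"cfl":(-60,60,125),"cfr":(-60,-60,125),"crl":(92,60,125),"crr":(92,-60,125),"n":(-75,0,88)}
U={"scene":{"fbl":(262,215.75),"fbr":(295.5,234),"btl":(262.5,184.5),"btr":(295.75,202.5),"cfl":(267.5,173),"cfr":(302,190),"crr":(343,172.5),"crl":(308.75,159.5),"n":(279.75,196.75)},
"side":{"fbl":(252.5,213.25),"fbr":(303,222.5),"btl":(253,182.5),"btr":(306.25,189.5),"cfl":(255,169.25),"cfr":(308,176.25),"crl":(270,135.5),"crr":(317.5,141.25),"n":(279,190)}}
C={}
for n in U:
    c=calibration(n);C[n]=(np.array(c["intrinsics"]),np.array(c["R"]),np.array(c["t"]))
def W(p,X):
    c,s=np.cos(p[2]),np.sin(p[2]);X=np.array(X)/1000
    return np.c_[p[0]+c*X[:,0]-s*X[:,1],p[1]+s*X[:,0]+c*X[:,1],X[:,2]]
def res(p,cams=("scene","side")):
    return np.concatenate([(proj(*C[n],W(p,[P[k] for k in U[n]]))-np.array(list(U[n].values()))).ravel() for n in cams])
for cams in (("scene","side"),("scene",),("side",)):
    r=least_squares(res,[.46,-.28,-1.57],args=(cams,),loss="soft_l1")
    print(cams,r.x,np.degrees(r.x[2]),"rms",np.sqrt(np.mean(res(r.x,cams)**2)),"notch",W(r.x,[P["n"]]),"paddle",W(r.x,[(-30,0,92)]))
K,R,t=C["side"]
for uv,z in (((283.5,259),.008),((287.2,284),.014),((290.5,327),.01)): print(onplane(K,R,t,uv,z))
```

```text
('scene', 'side') [ 0.4949 -0.2481 -1.7339] -99.34481377510104 rms 1.1726531684200114 notch [[ 0.507  -0.1741  0.088 ]] paddle [[ 0.4997 -0.2185  0.092 ]]
('scene',) [ 0.4912 -0.2467 -1.7417] -99.78947008463437 rms 1.098422889939813 notch [[ 0.504  -0.1728  0.088 ]] paddle [[ 0.4963 -0.2172  0.092 ]]
('side',) [ 0.4965 -0.2453 -1.7239] -98.77221677501338 rms 0.9213785405750449 notch [[ 0.508  -0.1712  0.088 ]] paddle [[ 0.5011 -0.2157  0.092 ]]
[ 0.4891 -0.0417  0.008 ]
[0.4803 0.0274 0.014 ]
[0.472  0.1177 0.01  ]
```

servo_tool(
  deltas=[
    [[0.08,-0.2,0,-0.07],[0.16,-0.4,0,-0.14],[0.24,-0.6,0,-0.21],[0.32,-0.8,0,-0.28],[0.4,-1,0,-0.34]],
  ],
)

```text
time: 1.85
eef_pos: [0.3023, 0.5213, 0.2314]
tcp_rot: [-0.22, 0.672, 0.22, 0.672]
contact_force: [0.4, 0.3, -0.7]
opening: 0.997
```

servo_tool(
  deltas=[
    [[0.08,-0.2,0,-0.07],[0.16,-0.4,0,-0.14],[0.24,-0.6,0,-0.21],[0.32,-0.8,0,-0.28],[0.4,-1,0,-0.34]],
  ],
)

```text
time: 2.35
eef_pos: [0.3423, 0.4212, 0.2315]
tcp_rot: [-0.035, 0.706, 0.035, 0.706]
contact_force: [1.1, -0.1, 0.7]
opening: 1.002
```

servo_tool(
  deltas=[
    [[0.08,-0.2,0,0],[0.16,-0.4,0,0],[0.24,-0.6,0,0],[0.32,-0.8,0,0],[0.4,-1,0,0]],
  ],
)

```text
time: 2.85
eef_pos: [0.3823, 0.3212, 0.2316]
tcp_rot: [-0.037, 0.706, 0.037, 0.706]
contact_force: [0.6, -0.1, -0.1]
opening: 1.0
```

servo_tool(
  deltas=[
    [[0.08,-0.2,0,0],[0.16,-0.4,0,0],[0.24,-0.6,0,0],[0.32,-0.8,0,0],[0.4,-1,0,0]],
  ],
)

```text
time: 3.35
eef_pos: [0.4223, 0.2212, 0.2316]
tcp_rot: [-0.037, 0.706, 0.037, 0.706]
contact_force: [0.3, -0.0, 0.2]
opening: 0.999
```

servo_tool(
  deltas=[
    [[0.11,-0.2,0,0],[0.22,-0.4,0,0],[0.33,-0.6,0,0],[0.44,-0.8,0,0],[0.56,-1,0,0]],
  ],
)

```text
time: 3.85
eef_pos: [0.4784, 0.1212, 0.2316]
tcp_rot: [-0.037, 0.706, 0.037, 0.706]
contact_force: [0.0, 0.1, -0.3]
opening: 1.0
```

servo_tool(
  deltas=[
    [[0,-0.2,-0.1,0],[0,-0.4,-0.2,0],[0,-0.6,-0.3,0],[0,-0.67,-0.3,0],[0,-0.67,-0.3,0]],
  ],
)

```text
time: 4.35
eef_pos: [0.4782, 0.0545, 0.2016]
tcp_rot: [-0.036, 0.706, 0.036, 0.706]
contact_force: [-0.1, -0.3, 0.2]
opening: 1.004
```

Run:
```python
from h import *
im,K,R,t=cam("wrist"); cv2.imwrite("pics/c.png",im); s=get_state()
print(s["time"],np.array(s["eef_pos"]),np.array(s["qpos"]),Ro.from_quat(s["tcp_rot"]).as_matrix()[:,2]); np.savez("c.npz",K=K,R=R,t=t)
for q in ("knife","knife_tip","notch"): print(q,[(np.array(d["at"]).round(4).tolist(),round(d["p"],2)) for d in recognise("wrist",q)][:3])
```

```text
4.4 [0.4784 0.0551 0.202 ] [-0.0967 -0.1237  2.0691  0.0005  1.1953 -0.1998] [0.9947 0.1028 0.001 ]
knife [([0.4812, 0.049, 0.0105], 0.58)]
knife_tip [([0.477, 0.0436, 0.0119], 0.81)]
notch []
```

View pics/c.png

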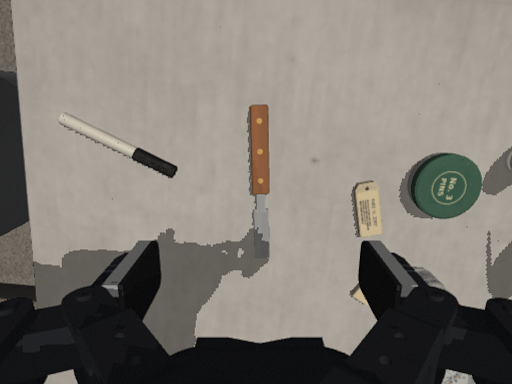

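The wrist view shows the handle from (259,105) to (261,194) and the blade tip at (262,257). The pen and tin are clear of the fingers.

Run:
```python
from h import *
f=np.load("c.npz");K,R,t=f["K"],f["R"],f["t"]
e=onplane(K,R,t,(259,105),.014);h=onplane(K,R,t,(261,194),.014);p=onplane(K,R,t,(262,257),.008)
print(e,h,p,np.linalg.norm(h-e),np.linalg.norm(p-e))
d=(p-e)[:2];d/=np.linalg.norm(d);print("yaw",np.degrees(np.arctan2(d[1],d[0])))
for L in (15,20,25,30): print(L,(h[:2]+e[:2])/2+d*L/1000)
print("tcp proj",proj(K,R,t,[[.4784,.0551,0.0]]))
```

```text
[0.4713 0.1133 0.014 ] [0.4824 0.0243 0.014 ] [ 0.4913 -0.0503  0.008 ] 0.0896864259391206 0.16484341895395246
yaw -83.04025300653431
15 [0.4787 0.0539]
20 [0.4793 0.0489]
25 [0.4799 0.044 ]
30 [0.4805 0.039 ]
tcp proj [[260.1406 161.9663]]
```

servo_tool(
  deltas=[
    [[0,-0.02,-0.2,0.012],[0.01,-0.04,-0.4,0.012],[0.01,-0.06,-0.6,0.012],[0.01,-0.06,-0.8,0.012],[0.01,-0.06,-1,0.012]],
  ],
)

```text
time: 5.05
eef_pos: [0.4795, 0.0498, 0.1011]
tcp_rot: [-0.044, 0.705, 0.044, 0.706]
contact_force: [0.2, -0.4, 0.2]
opening: 0.998
```

servo_tool(
  deltas=[
    [[0,0,-0.3,0],[0,0,-0.6,0],[0,0,-0.8,0],[0,0,-0.94,0],[0,0,-0.99,0]],
  ],
  claw=-0.2,
  force=60,
)

```text
time: 5.55
eef_pos: [0.4785, 0.0496, 0.0012]
tcp_rot: [-0.044, 0.706, 0.044, 0.705]
contact_force: [0.7, 0.3, 0.3]
opening: 0.399
```

servo_tool(
  deltas=[
    [[0,0,0,0],[0,0,0,0],[0,0,0,0],[0,0,0,0],[0,0,0,0]],
  ],
  claw=-1,
  force=60,
)

```text
time: 6.05
eef_pos: [0.4794, 0.049, 0.0028]
tcp_rot: [-0.043, 0.705, 0.043, 0.706]
contact_force: [0.3, 0.4, -1.7]
opening: 0.187
```

servo_tool(
  deltas=[
    [[0,0,0,0],[0,0,0,0],[0,0,0,0],[0,0,0,0],[0,0,0,0]],
  ],
)

```text
time: 6.55
eef_pos: [0.4794, 0.049, 0.0028]
tcp_rot: [-0.043, 0.706, 0.043, 0.706]
contact_force: [-1.6, 0.2, 5.3]
opening: 0.188
```

servo_tool(
  deltas=[
    [[0,0,0.1,0],[0,0,0.3,0],[0,0,0.5,-0.03],[0,0,0.7,-0.08],[0,0,0.9,-0.12]],
  ],
  force=60,
)

```text
time: 7.05
eef_pos: [0.4786, 0.0491, 0.093]
tcp_rot: [0.024, 0.707, -0.024, 0.707]
contact_force: [-0.1, -0.5, -0.3]
opening: 0.189
```

servo_tool(
  deltas=[
    [[0.1,-0.2,0,-0.06],[0.2,-0.4,0,-0.06],[0.3,-0.6,0,-0.06],[0.4,-0.8,0,-0.06],[0.49,-0.95,0,-0.06]],
  ],
)

```text
time: 7.55
eef_pos: [0.5283, -0.047, 0.0923]
tcp_rot: [0.057, 0.705, -0.057, 0.705]
contact_force: [0.9, -0.5, -1.3]
opening: 0.189
```

servo_tool(
  deltas=[
    [[0,0,0,0],[0,0,0,0],[0,0,0,0],[0,0,0,0],[0,0,0,0]],
  ],
)

```text
time: 8.05
eef_pos: [0.5277, -0.0453, 0.0922]
tcp_rot: [0.056, 0.705, -0.056, 0.705]
contact_force: [-0.8, -0.3, -1.4]
opening: 0.187
```

Run:
```python
from h import *
s=get_state();print(s["time"],np.array(s["eef_pos"]),np.array(s["qpos"]),Ro.from_quat(s["tcp_rot"]).as_matrix()[:,2],np.array(s["contact_force"]))
O=[]
for n,box in (("scene",(200,150,150,95)),("side",(215,140,120,150)),("wrist",(110,140,300,244))):
    im,K,R,t=cam(n);cv2.imwrite(f"pics/d_{n}.png",im);np.savez(f"d_{n}.npz",K=K,R=R,t=t)
    for q in ("knife_tip","notch","lip"): print(n,q,[(np.array(d["at"]).round(4).tolist(),round(d["p"],2)) for d in recognise(n,q)][:2])
C=np.zeros((600,800,3),np.uint8)
a,b,w=[cv2.imread(f"pics/d_{n}.png") for n in ("scene","side","wrist")]
C[:285,:390]=cv2.resize(a[155:250,220:350],(390,285),interpolation=cv2.INTER_CUBIC)
C[:570,400:790]=cv2.resize(b[120:310,210:340],(390,570),interpolation=cv2.INTER_CUBIC)
C[300:600,:390]=cv2.resize(w[184:384,130:390],(390,300))
cv2.imwrite("pics/d.png",C)
```

```text
8.05 [ 0.5277 -0.0453  0.0922] [-0.2774  0.1303  2.0357  0.0001  0.976  -0.1182] [ 0.9874 -0.1585 -0.0003] [-0.8156 -0.3031 -1.4202]
scene knife_tip [([0.5274, -0.0175, 0.0931], 0.76)]
scene notch [([0.4592, -0.2136, 0.0884], 0.79)]
scene lip [([0.4701, -0.2386, 0.1236], 0.65), ([0.5228, -0.0175, 0.0974], 0.64)]
side knife_tip [([0.5371, -0.0163, 0.1012], 0.78), ([0.667, 0.0665, 0.0262], 0.64)]
side notch [([0.4597, -0.2018, 0.1204], 0.83)]
side lip [([0.4619, -0.2379, 0.1259], 0.67)]
wrist knife_tip [([0.526, -0.0252, 0.1042], 0.92)]
wrist notch []
wrist lip []
```

View pics/d.png

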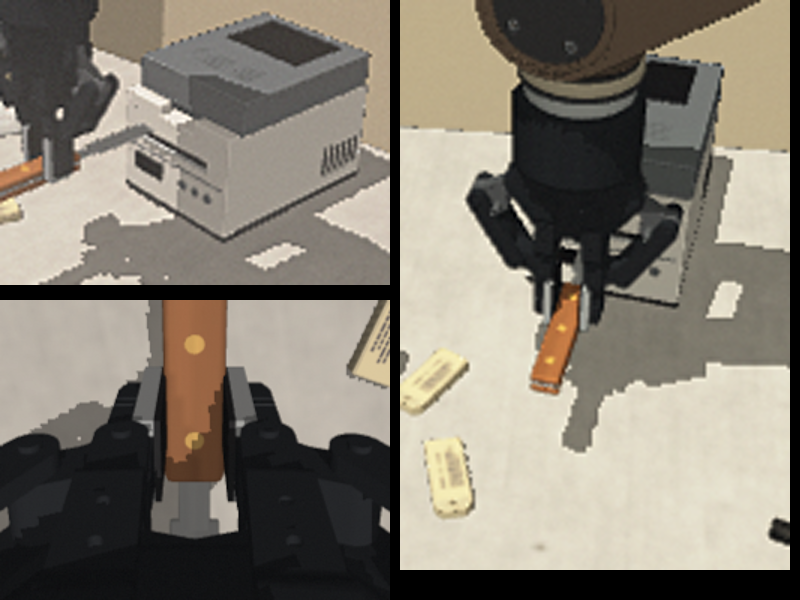

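Run:
```python
from h import *
C=np.zeros((600,800,3),np.uint8)
p=np.array([.4949,-.2481,-1.7339])
def W(X):
    c,s=np.cos(p[2]),np.sin(p[2]);X=np.array(X,float)/1000
    return np.c_[p[0]+c*X[:,0]-s*X[:,1],p[1]+s*X[:,0]+c*X[:,1],X[:,2]]
lines=[[(-75,60,0),(-75,-60,0),(95,-60,0)],[(-75,60,0),(-75,60,98),(-75,18,98),(-75,18,88),(-75,-18,88),(-75,-18,98),(-75,-60,98),(-75,-60,0)],[(-60,60,125),(-60,-60,125),(92,-60,125),(92,60,125),(-60,60,125)]]
def panel(f,n,x0,y0,w,h,k,ox,oy,tip):
    c=calibration(n);K,R,t=np.array(c["intrinsics"]),np.array(c["R"]),np.array(c["t"])
    P=cv2.resize(cv2.imread(f)[y0:y0+h,x0:x0+w],None,fx=k,fy=k,interpolation=cv2.INTER_CUBIC)
    q=lambda X:((proj(K,R,t,X)-[x0-.5,y0-.5])*k-.5)
    for l in lines: cv2.polylines(P,[np.round(q(W(l))).astype(int)],False,(0,0,255),1)
    if tip is not None:
        u=q(tip);print("tip",u);cv2.polylines(P,[np.round(u).astype(int)],False,(0,255,0),1)
    C[oy:oy+h*k,ox:ox+w*k]=P
tip=np.array([[.512,-.144,.0964],[.5197,-.0945,.0964]])
panel("pics/d_scene.png","scene",250,150,98,90,6,0,0,tip)
panel("pics/a_side.png","side",248,130,72,98,2,600,0,None)
panel("pics/a_scene.png","scene",255,175,60,30,3,600,250,None)
panel("pics/a_side.png","side",248,165,65,40,3,600,400,None)
cv2.imwrite("pics/e.png",C)
```

```text
tip [[115.2361 281.1229]
 [ 18.4583 320.9068]]
```

View pics/e.png

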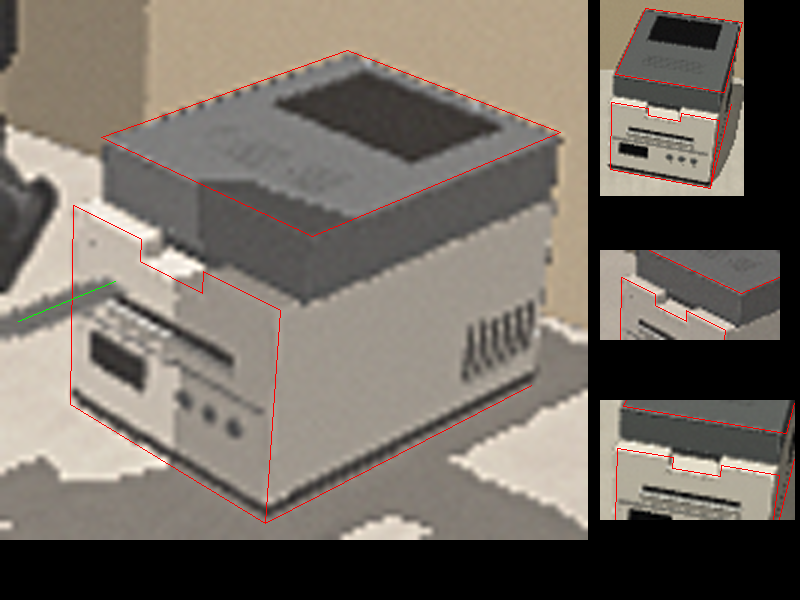

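The overlay agrees with the printer to within about a pixel. The tip is where I predicted, about 30 mm in front of the notch and centred on it. I'll lower 5 mm and slide it in.

servo_tool(
  deltas=[
    [[0,0,-0.05,0],[-0.01,-0.08,-0.05,0],[-0.03,-0.17,-0.05,0],[-0.05,-0.3,-0.05,0],[-0.06,-0.4,-0.05,0]],
  ],
)

```text
time: 9.15
eef_pos: [0.5219, -0.0874, 0.0874]
tcp_rot: [0.057, 0.705, -0.057, 0.705]
contact_force: [0.0, -0.3, -0.0]
opening: 0.19
```

servo_tool(
  deltas=[
    [[-0.01,-0.03,0,0],[-0.01,-0.06,0,0],[-0.015,-0.09,0,0],[-0.02,-0.12,0,0],[-0.025,-0.14,0,0]],
  ],
)

```text
time: 9.65
eef_pos: [0.5196, -0.1, 0.0873]
tcp_rot: [0.056, 0.705, -0.056, 0.705]
contact_force: [-0.4, -0.2, -1.0]
opening: 0.19
```

Run:
```python
from h import *
im,K,R,t=cam("scene");im2=im[160:230,225:325];cv2.imwrite("pics/f.png",cv2.resize(im2,None,fx=6,fy=6,interpolation=cv2.INTER_CUBIC))
s=get_state();print(s["time"],np.array(s["eef_pos"]),np.array(s["contact_force"]),np.array(s["wrist_torque"]))
```

```text
9.7 [ 0.5195 -0.1002  0.0873] [ 0.2646  0.1805 -0.9652] [ 0.0013 -0.0116  0.0032]
```

View pics/f.png

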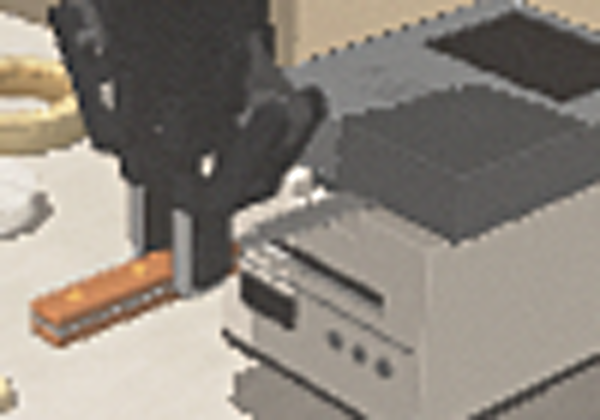

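The blade is in the notch by about 25 mm, centred and with no contact force. I'll try a firm straight lift first, watching the force, and fall back on levering over the sill if it doesn't work.

servo_tool(
  deltas=[
    [[0,0,0.01,0],[0,0,0.02,0],[0,0,0.03,0],[0,0,0.04,0],[0,0,0.05,0]],
  ],
  force=120,
)

```text
time: 10.2
eef_pos: [0.5195, -0.0998, 0.0921]
tcp_rot: [0.057, 0.705, -0.056, 0.705]
contact_force: [0.9, -0.7, -3.4]
opening: 0.167
```

servo_tool(
  deltas=[
    [[0,0,0.01,0],[0,0,0.02,0],[0,0,0.03,0],[0,0,0.04,0],[0,0,0.05,0]],
  ],
)

```text
time: 10.7
eef_pos: [0.5191, -0.0998, 0.0965]
tcp_rot: [0.057, 0.705, -0.056, 0.704]
contact_force: [2.1, -2.7, -10.6]
opening: 0.168
```

Run:
```python
from h import *
im,K,R,t=cam("scene");im2=im[140:230,225:345];cv2.imwrite("pics/g.png",cv2.resize(im2,None,fx=5,fy=5,interpolation=cv2.INTER_CUBIC))
s=get_state();print(s["time"],np.array(s["eef_pos"]),np.array(s["contact_force"]),np.array(s["wrist_torque"]))
print([(np.array(d["at"]).round(4).tolist(),round(d["p"],2)) for d in recognise("scene","lip")][:2])
```

```text
10.75 [ 0.5191 -0.0998  0.0967] [ 1.7144 -1.47   -9.1507] [ 0.4214 -0.4285  0.1692]
[([0.4544, -0.2146, 0.0889], 0.73), ([0.467, -0.2491, 0.1217], 0.56)]
```

servo_tool(
  deltas=[
    [[0,0,0.01,0],[0,0,0.02,0],[0,0,0.03,0],[0,0,0.04,0],[0,0,0.05,0]],
  ],
)

```text
time: 11.3
eef_pos: [0.5207, -0.1004, 0.1043]
tcp_rot: [0.056, 0.704, -0.057, 0.706]
contact_force: [0.7, -0.0, -1.1]
opening: 0.164
```

Run:
```python
from h import *
im,K,R,t=cam("scene");im2=im[140:230,225:345];cv2.imwrite("pics/g.png",cv2.resize(im2,None,fx=5,fy=5,interpolation=cv2.INTER_CUBIC))
s=get_state();print(s["time"],np.array(s["eef_pos"]),np.array(s["contact_force"]),np.array(s["wrist_torque"]))
```

```text
11.35 [ 0.5206 -0.1004  0.1042] [-0.7571 -0.2472 -1.06  ] [ 0.0095  0.0199 -0.0193]
```

View pics/g.png

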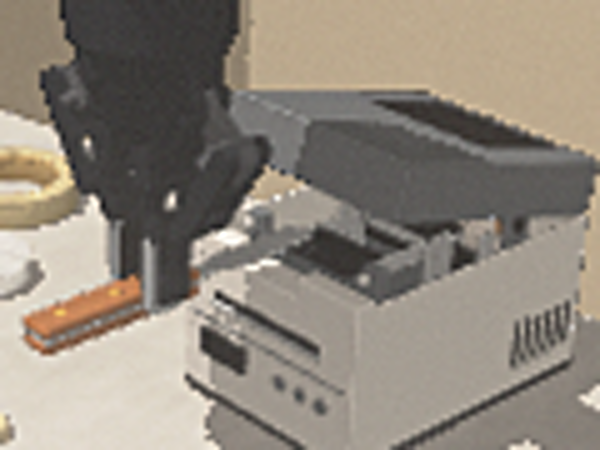

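The catches have let go and the cover is swinging open, with the force back to about zero. I'll withdraw the knife and carry it back to where it lay.

servo_tool(
  deltas=[
    [[0.03,0.15,0,0],[0.06,0.35,0,0],[0.09,0.55,0,0],[0.13,0.78,0,0],[0.16,0.98,0,0]],
  ],
)

```text
time: 11.85
eef_pos: [0.5358, 0.0, 0.1027]
tcp_rot: [0.057, 0.705, -0.056, 0.705]
contact_force: [1.1, -0.1, -0.9]
opening: 0.167
```

servo_tool(
  deltas=[
    [[-0.1,0.1,0,0.04],[-0.22,0.2,0,0.08],[-0.35,0.32,0,0.12],[-0.47,0.44,0,0.16],[-0.57,0.51,0,0.18]],
  ],
)

```text
time: 12.35
eef_pos: [0.4778, 0.0506, 0.1025]
tcp_rot: [-0.044, 0.706, 0.044, 0.706]
contact_force: [0.7, 0.2, -0.6]
opening: 0.166
```

servo_tool(
  deltas=[
    [[0,0,-0.2,0],[0,0,-0.4,0],[0,0,-0.6,0],[0,0,-0.72,0],[0,0,-0.8,0]],
  ],
)

```text
time: 12.85
eef_pos: [0.4781, 0.0494, 0.0215]
tcp_rot: [-0.043, 0.706, 0.043, 0.705]
contact_force: [0.3, -0.5, -1.4]
opening: 0.174
```

Run:
```python
from h import *
s=get_state();print(s["time"],np.array(s["eef_pos"]),np.array(s["contact_force"]),s["opening"])
im,K,R,t=cam("scene");im2=im[120:300,190:350]
im,K,R,t=cam("wrist");w=im[:, 180:350]
C=np.zeros((540,800,3),np.uint8);C[:540,:480]=cv2.resize(im2,None,fx=3,fy=3,interpolation=cv2.INTER_CUBIC);C[:540,500:740]=cv2.resize(w,(240,540))
cv2.imwrite("pics/i.png",C)
```

```text
12.85 [0.4781 0.0494 0.0215] [ 0.2902 -0.4506 -1.405 ] 0.17357795672491436
```

View pics/i.png

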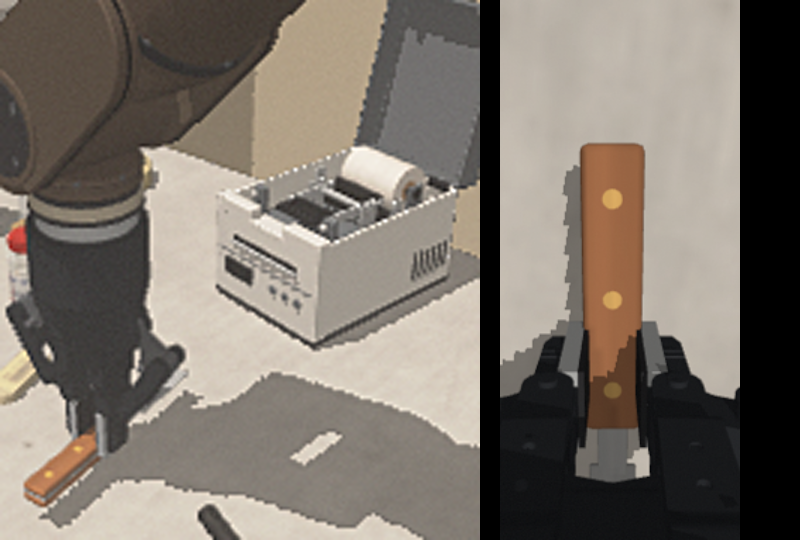

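The cover stands fully open and the knife is level just above the worktop. I'll set it down with a light grip and release it.

servo_tool(
  deltas=[
    [[0,0,-0.06,0],[0,0,-0.11,0],[0,0,-0.15,0],[0,0,-0.175,0],[0,0,-0.185,0]],
  ],
  force=20,
)

```text
time: 13.45
eef_pos: [0.4785, 0.049, 0.0036]
tcp_rot: [-0.043, 0.706, 0.043, 0.706]
contact_force: [0.0, 0.5, -0.7]
opening: 0.172
```

servo_tool(
  deltas=[
    [[0,0,0,0],[0,0,0,0],[0,0,0,0],[0,0,0,0],[0,0,0,0]],
  ],
  claw=0,
)

```text
time: 13.95
eef_pos: [0.4787, 0.049, 0.004]
tcp_rot: [-0.043, 0.706, 0.043, 0.706]
contact_force: [-0.2, -0.6, 0.2]
opening: 0.499
```

servo_tool(
  deltas=[
    [[0,0,0.05,0],[0,0,0.2,0],[0,0,0.4,0],[0,0,0.7,0],[0,0,1,0]],
  ],
)

```text
time: 14.45
eef_pos: [0.4781, 0.0491, 0.1048]
tcp_rot: [-0.043, 0.706, 0.043, 0.705]
contact_force: [1.0, -0.3, 0.7]
opening: 0.5
```

servo_tool(
  deltas=[
    [[0,0,0.2,0],[0,0,0.4,0],[0,0,0.6,0],[0,0,0.6,0],[0,0,0.6,0]],
  ],
  claw=-1,
)

```text
time: 14.95
eef_pos: [0.4785, 0.049, 0.1639]
tcp_rot: [-0.043, 0.706, 0.043, 0.706]
contact_force: [-0.2, -0.3, -0.3]
opening: 0.003
```

Run:
```python
from h import *
s=get_state();print(s["time"],np.array(s["eef_pos"]),s["opening"])
im,K,R,t=cam("wrist");cv2.imwrite("pics/j.png",im);np.savez("j.npz",K=K,R=R,t=t)
im,K,R,t=cam("scene")
for n in ("wrist","scene"):
  for q in ("knife","paddle","release_lever"): print(n,q,[(np.array(d["at"]).round(4).tolist(),round(d["p"],2)) for d in recognise(n,q)][:2])
cv2.imwrite("pics/k0.png",im)
q=lambda X:proj(K,R,t,X)
a=cv2.resize(im[150:220,250:340],None,fx=5,fy=5,interpolation=cv2.INTER_CUBIC)
p=[.4949,-.2481,-1.7339];c,s_=np.cos(p[2]),np.sin(p[2])
w=lambda X:[[p[0]+c*x-s_*y,p[1]+s_*x+c*y,z] for x,y,z in np.array(X)/1000.]
u=(q(w([(-44,22,92),(-44,-22,92),(-16,-22,92),(-16,22,92)]))-[249.5,149.5])*5
cv2.polylines(a,[u.round().astype(int)],True,(0,0,255),1)
C=np.zeros((384,800,3),np.uint8);C[:350,:450]=a
C[:384,460:800]=cv2.imread("pics/j.png")[:,90:430]
cv2.imwrite("pics/k.png",C)
```

```text
14.95 [0.4785 0.049  0.1639] 0.0029625959136958912
wrist knife [([0.4771, 0.0635, 0.0101], 0.76)]
wrist paddle []
wrist release_lever []
scene knife [([0.4763, 0.0627, 0.0117], 0.66)]
scene paddle [([0.4949, -0.2419, 0.0985], 0.56)]
scene release_lever [([0.4982, -0.2342, 0.0879], 0.64)]
```

View pics/k.png

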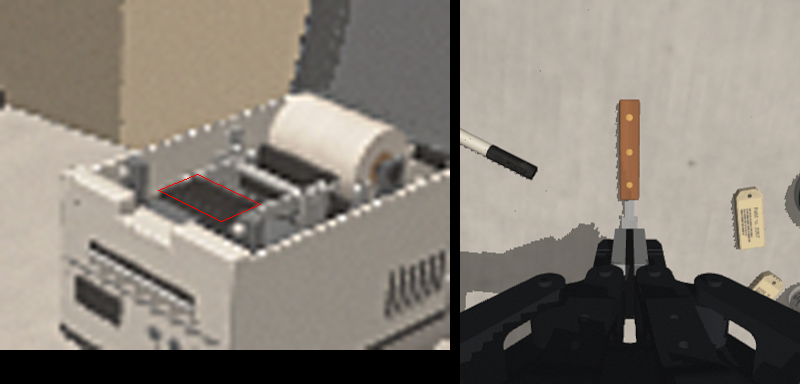

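The knife lies flat with its rivets up, back at its original spot, and the paddle matches the overlay at (0.4997, -0.2185). I'll move above it with the fingers shut.

servo_tool(
  deltas=[
    [[0.01,-0.2,0,-0.04],[0.03,-0.4,0,-0.08],[0.05,-0.6,0,-0.12],[0.06,-0.8,0,-0.16],[0.08,-1,0,-0.18]],
  ],
  claw=-1,
  force=60,
)

```text
time: 15.85
eef_pos: [0.4865, -0.0517, 0.1636]
tcp_rot: [0.057, 0.705, -0.057, 0.705]
contact_force: [-0.6, -0.2, 0.4]
opening: -0.0
```

servo_tool(
  deltas=[
    [[0.01,-0.2,0,0],[0.03,-0.4,0,0],[0.05,-0.6,0,0],[0.06,-0.8,0,0],[0.08,-1,0,0]],
  ],
)

```text
time: 16.35
eef_pos: [0.4944, -0.1518, 0.1635]
tcp_rot: [0.057, 0.705, -0.056, 0.705]
contact_force: [-0.0, -0.2, 0.2]
opening: -0.005
```

servo_tool(
  deltas=[
    [[0.02,-0.2,0,0],[0.04,-0.4,0,0],[0.05,-0.6,0,0],[0.05,-0.67,-0.15,0],[0.05,-0.67,-0.3,0]],
  ],
)

```text
time: 16.85
eef_pos: [0.4995, -0.2186, 0.1327]
tcp_rot: [0.057, 0.705, -0.057, 0.705]
contact_force: [-0.3, 0.0, 0.1]
opening: -0.002
```

servo_tool(
  deltas=[
    [[0,0,-0.1,0],[0,0,-0.2,0],[0,0,-0.3,0],[0,0,-0.34,0],[0,0,-0.34,0]],
  ],
)

```text
time: 17.35
eef_pos: [0.4992, -0.2174, 0.099]
tcp_rot: [0.057, 0.705, -0.056, 0.704]
contact_force: [0.9, -0.4, 0.5]
opening: -0.0
```

Run:
```python
from h import *
s=get_state();print(s["time"],np.array(s["eef_pos"]),np.array(s["contact_force"]),Ro.from_quat(s["tcp_rot"]).as_matrix()[:,2])
C=np.zeros((400,800,3),np.uint8)
a=cam("scene")[0][130:230,250:350];w=cam("wrist")[0]
C[:400,:400]=cv2.resize(a,(400,400),interpolation=cv2.INTER_CUBIC);C[:300,400:]=cv2.resize(w,(400,300))
cv2.imwrite("pics/l.png",C)
```

```text
17.35 [ 0.4992 -0.2174  0.099 ] [ 0.9416 -0.3661  0.5381] [ 0.9873 -0.1589 -0.0014]
```

View pics/l.png

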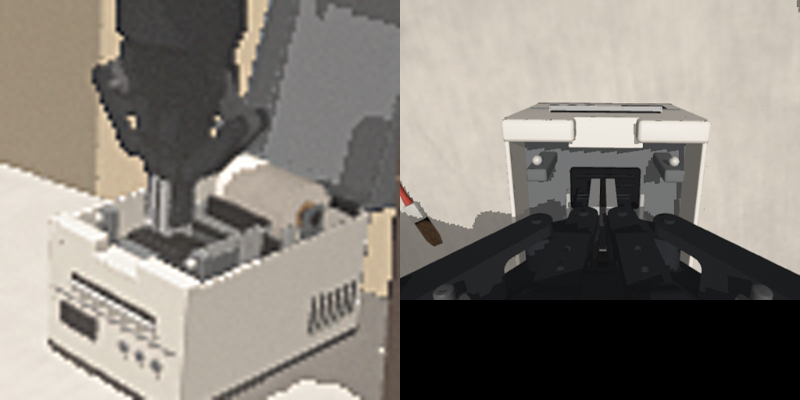

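Run:
```python
from h import *
im,K,R,t=cam("wrist");p=[.4949,-.2481,-1.7339];c,s_=np.cos(p[2]),np.sin(p[2])
w=lambda X:[[p[0]+c*x-s_*y,p[1]+s_*x+c*y,z] for x,y,z in np.array(X)/1000.]
X=w([(-44,22,92),(-44,-22,92),(-75,18,88),(-75,-18,88),(-39,34,102),(-75,60,98),(-75,-60,98)])
print("pred",proj(K,R,t,X)/[1.28,1.28]+[400,0])
c=calibration("scene");print(proj(np.array(c["intrinsics"]),np.array(c["R"]),np.array(c["t"]),[get_state()["eef_pos"]]), "in crop",(proj(np.array(c["intrinsics"]),np.array(c["R"]),np.array(c["t"]),[get_state()["eef_pos"]])-[250,130])*4)
```

```text
pred [[638.3123 164.9659]
 [567.3796 164.7814]
 [632.8302 114.1522]
 [573.1486 113.9955]
 [660.6096 178.6995]
 [708.9748 116.8938]
 [497.0319 116.3377]]
[[291.2158 185.8972]] in crop [[164.8634 223.5887]]
```

The wrist-view prediction agrees to within about 2 px, so the fingertips are centred on the paddle. I'll press it down step by step.

servo_tool(
  deltas=[
    [[0,0,-0.02,0],[0,0,-0.04,0],[0,0,-0.06,0],[0,0,-0.08,0],[0,0,-0.1,0]],
  ],
)

```text
time: 18.0
eef_pos: [0.4997, -0.2179, 0.0902]
tcp_rot: [0.057, 0.705, -0.056, 0.705]
contact_force: [-1.3, 1.3, 4.4]
opening: -0.0
```

servo_tool(
  deltas=[
    [[0,0,-0.01,0],[0,0,-0.02,0],[0,0,-0.03,0],[0,0,-0.04,0],[0,0,-0.05,0]],
  ],
)

```text
time: 18.5
eef_pos: [0.4997, -0.2179, 0.0853]
tcp_rot: [0.057, 0.705, -0.056, 0.705]
contact_force: [-1.7, 2.0, 6.3]
opening: -0.003
```

servo_tool(
  deltas=[
    [[0,0,0,0],[0,0,0,0],[0,0,0,0],[0,0,0,0],[0,0,0,0]],
  ],
)

```text
time: 19.0
eef_pos: [0.4997, -0.2179, 0.0854]
tcp_rot: [0.057, 0.705, -0.056, 0.705]
contact_force: [-1.4, 1.3, 5.7]
opening: -0.0
```

servo_tool(
  deltas=[
    [[0,0,-0.01,0],[0,0,-0.02,0],[0,0,-0.02,0],[0,0,-0.02,0],[0,0,-0.02,0]],
  ],
)

```text
time: 19.5
eef_pos: [0.4997, -0.2181, 0.0835]
tcp_rot: [0.056, 0.705, -0.057, 0.705]
contact_force: [-2.3, 1.9, 7.0]
opening: 0.0
```

Run:
```python
from h import *
F=[];T=[];Z=[]
for i in range(6):
    im=cam("wrist")[0]; s=get_state();F.append(s["contact_force"]);T.append(s["wrist_torque"]);Z.append(s["eef_pos"])
print(np.mean(F,0),np.std(F,0),np.mean(T,0),np.mean(Z,0),s["time"])
b=cam("scene")[0]
C=np.zeros((540,800,3),np.uint8)
C[:280,:520]=cv2.resize(im[180:320,130:390],(520,280),interpolation=cv2.INTER_CUBIC)
C[280:540,:520]=cv2.resize(b[165:217,250:354],(520,260),interpolation=cv2.INTER_CUBIC)
C[:200,530:790]=cv2.resize(b[210:310,180:310],(260,200))
cv2.imwrite("pics/m.png",C)
```

```text
[-2.2702  2.0524  6.3147] [0.5507 0.5297 0.4393] [ 0.2844  0.42   -0.0193] [ 0.4997 -0.2181  0.0836] 19.8
```

View pics/m.png

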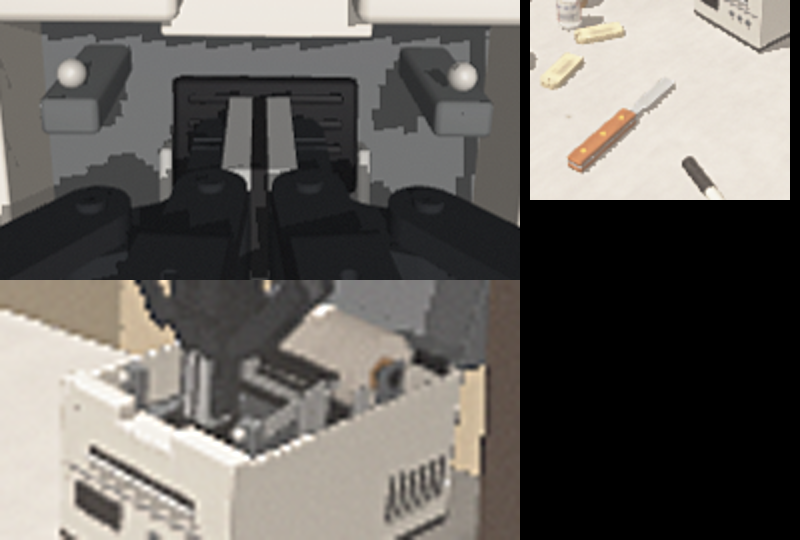

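Run:
```python
from h import *
im,K,R,t=cam("wrist");p=[.4949,-.2481,-1.7339];c,s_=np.cos(p[2]),np.sin(p[2])
w=lambda X:[[p[0]+c*x-s_*y,p[1]+s_*x+c*y,z] for x,y,z in np.array(X)/1000.]
for pz in (92,84):
  for th in (0,.15,.2,.25,.3,.36):
    r=Ro.from_euler("y",th).as_matrix()
    f=lambda x:np.array([14,0,pz])+np.array([[np.cos(th),0,-np.sin(th)],[0,1,0],[np.sin(th),0,np.cos(th)]])@np.array([x-14,0,92-pz])
    e=f(-44)
    u=proj(K,R,t,w([e+[0,22,0],e-[0,22,0]]));print(pz,th,e,((u-[130,180])*2).round(1).tolist(),"w",2*(u[0,0]-u[1,0]))
print(proj(K,R,t,w([(-75,18,88),(-75,-18,88),(-56,18,88),(-75,60,98),(-75,-60,98)]))*2-[260,360])
g=im[180:320,200:325].astype(int).sum(2)
cols=g[:, [25,30,90,95]];print(cols[28:60].T)
row=im[224,205:320].astype(int).sum(1);print(row)
```

```text
92 0 [-44.   0.  92.] [[360.9, 87.1], [159.3, 86.6]] w 201.60785569586307
92 0.15 [-43.3487   0.      83.3326] [[355.3, 76.0], [164.8, 75.4]] w 190.44462377278785
92 0.2 [-42.8439   0.      80.4772] [[353.5, 73.7], [166.6, 73.2]] w 186.94012604863184
92 0.25 [-42.1969   0.      77.6506] [[351.8, 72.1], [168.2, 71.6]] w 183.5504259587433
92 0.3 [-41.4095   0.      74.8598] [[350.1, 71.2], [169.8, 70.7]] w 180.2780596011873
92 0.36 [-40.282    0.      71.5681] [[348.2, 70.9], [171.7, 70.4]] w 176.5085462067495
84 0 [-44.   0.  92.] [[360.9, 87.1], [159.3, 86.6]] w 201.60785569586307
84 0.15 [-44.5442   0.      83.2428] [[355.4, 71.0], [164.7, 70.4]] w 190.7341397486253
84 0.2 [-44.4332   0.      80.3177] [[353.7, 67.1], [166.4, 66.6]] w 187.26500702502955
84 0.25 [-44.1762   0.      77.4019] [[352.0, 64.0], [168.1, 63.5]] w 183.88491640354664
84 0.3 [-43.7737   0.      74.5025] [[350.3, 61.6], [169.7, 61.1]] w 180.59902412549457
84 0.36 [-43.1002   0.      71.0553] [[348.4, 59.5], [171.6, 59.1]] w 176.7861453171966
[[345.603  -56.9703]
 [175.4443 -57.4231]
 [342.3531  29.15  ]
 [565.07
[... 335 characters left out ...]
357 369 243  51  89 120 149 159 162 154
  158 121 164 183 147 101 135 152 150 150 148 147 145 141]
 [354 351 353 355 354 351 354 348 356 366 237  40  87 114 152 163 158 159
  116  77 173 186 147 111 135 155 150 148 145 149 148 105]]
[351 350 351 352 350 350 352 353 352 356 332 142  69 111 137 144 144 143
 143 143 147 144 145 147 149 145 145 147 144 147 147 145 149 148 146 147
 149 148 150 151 148 153 153 150 151 150 148 152 150 148 149 149 153 153
 153 154 153 152 152 156 155 154 155 155 155 157 155 160 157 161 158 159
 155 155 153 158 160 157 157 160 161 158 159 157 157 162 159 159 159 158
 158 159 161 160 161 163 161 162 161 162 158 148  97 148 308 359 351 353
 350 352 353 351 353 359 332]
```

Run:
```python
from h import *
s=get_state();print(s["time"],np.array(s["eef_pos"]),np.array(s["contact_force"]));print(sign_off())
```

```text
19.9 [ 0.4997 -0.2181  0.0836] [-1.4047  2.583   6.6929]
the job is handed in; nothing more can be done
None
```

The job is handed in after 19.9 s, with the fingertips still holding the paddle down.

- **Cover:** I slid the blade about 25 mm into the notch and lifted the hand straight up instead of levering over the sill. The wrist force peaked at about 10 N, the catches let go, and the pictures show the cover standing fully open.
- **Knife:** It lies flat and the same way up, back where it started. The wrist view and the last scene picture agree on this.
- **Paddle:** The fingertips are 8.4 mm below the paddle's rest height, pushing with 6 to 7 N. The paddle's width in the wrist picture gives about 0.22 rad, or roughly 9.5 mm. These disagree by about 1 mm, but both are well short of the 16 mm end stop.
- **Bystanders:** I never touched the tags, the vial or the tin. The tags look unmoved in the last pictures, but I did not measure any of them again.

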